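# Cap the coolant tank and start the wet grinder

### The arm

A 6-joint arm with a two-finger parallel gripper is mounted at the origin on the work surface. World frame = base frame: x ahead of the robot, y to its left, z up, the work surface at z = 0. Lengths are in m, angles in rad, forces in N, time in s.
With the tool pointing down it reaches from about 0.3 to 0.775 m from the base axis. Payload 14.6 kg.
Tool frame: the origin (TCP) lies on the centre line of the jaws, within the pads' length; the fingertips stand 11 mm ahead of it and the grasp point (between the pads) lies 8 mm behind it; y points along the fingers, x is the direction in which the jaws open and shut, and the axes are right-handed (so a half turn about y gives the same grasp; the last joint's range is limited). The gripper opens to 94 mm and grips with 3 to 60 N. Pads are 16 mm wide; open, the fingers measure 119 mm over their backs; the gripper's body (75 mm by 177 mm) begins 78 mm behind the grasp point.
Start: joints at [-1.299, 0.3, 1.521, -0, 1.321, -0.067], TCP at [0.183, -0.519, 0.216] pointing down, gripper open.
Joint ranges: [-3.03, 3.03], [-0.79, 2.21], [0.23, 2.52], [-1.04, 4.18], [0, 3.07], [-2.55, 2.55]. Speed limits (rad/s): [2.22, 2.22, 2.57, 3.14, 3.14, 3.14].

### API

Orientations are given as [roll, pitch, yaw] about the fixed x, y, z axes, in that order (R = Rz(yaw) Ry(pitch) Rx(roll)).
In Python, from station import ctrl, imaging gives the robot as it stands. The module is installed in compiled form; this text tells all that it offers.
- The arm moves only by the tool apply_moves, never from a script. Its argument "deltas" is a list of rows, each an object with "dp": the shift along the tool's x, y, z in m, a list of three; "roll": the turn about the tool's y in rad; "grip": the closure, from -1 (fully open) to 1 (shut). In form: [{"dp": [tx, ty, tz], "roll": roll, "grip": grip}, ...]. A call has 1 to 10 rows; each row shifts and turns the commanded pose from where the row before left it, along the tool's axes as they then stand; what a row does not reach is not made up. A row lasts 1/8 s, in which the tool goes at most 62.5 mm and 10.7 degrees, less where a joint would pass 70% of its speed; a pose out of reach is approached as far as the arm can. A call with a gripper value outside its range is refused whole. The fingers move at their own pace and stop on an object; "newtons" is the grip in N (left out, the last holds). Time passes only in rows, so rows that do not move let the fingers close. It gives the time, the measured TCP pose, the force and the opening at its end, in the units of the state.
- ctrl.get_obs(): the state, without advancing time (a new reading comes with each control period).
- imaging.camera(name): name is "scene" or "top" or "wrist"; returns the picture (400x640x3 uint8, blue, green, red); there is no depth.
- imaging.camera_info(name): a dict with "K" (3x3 intrinsics, pixels), "world_from_camera" (4x4, takes a point from camera to world coordinates). Camera axes: x right, y down, z forward; pixel columns grow to the right and rows downward; lengths in m; the calibration is good to about 2 mm. A picture is of the moment at which its call begins: read the wrist's pose just before it. camera_info takes no time and is no camera call; for the wrist camera it gives the pose at the moment of the call.
- ctrl.hand_in(): hands the job in, once; it reports no verdict.
The state is a dict: "time_s": time; "qpos": joint angles; "joint_vel": joint speeds; "tau": joint torques, N m; "ee_pos": TCP position; "eef_rot": TCP orientation; "force": force on the tool from outside, world axes, zero at the start; "moment": the same for the moment, N m; "grip_width": finger opening in m.
Only numpy, scipy, OpenCV 4.12 (cv2) and the standard library are available. Lean on these libraries where they do the work, as an engineer would, in place of code of your own. Each camera call takes 0.05 s, during which the arm holds its last target. There are 200 camera calls.

### The job

The wet grinder for the carving gouges has just been topped up. Swing the captive orange cap over onto the green coolant tank's neck and screw it tight clockwise; only then start the grinder: push the red knob on the yellow switch in, turn it clockwise to its stop against the spring, hold it there about one second, and let go so that it springs back. Leave the gouge, the mallet and the carved plaque where they lie.

Things in the scene. Friction and masses are not known exactly. Their poses are not given: they have to be found in the camera images.
- switch: Fixed start switch: a yellow box head 110 x 110 x 55 mm on a dark foot 120 x 120 x 12 mm. The head's square panel slopes 35 degrees: its outward normal is (-sin35, 0, cos35) in this frame. Origin: centre of the foot's underside; x level, towards the panel's high edge; z up. Panel centre at (-16, 0, 100.5) mm.
- knob_grip (a point): On the red knob's turning axis, 37 mm out from the panel at rest, 10 mm under the grip bar's top. z: out along the axis; x: along the bar (up the slope at rest); turns and sinks with the knob. Knob: black disc 44 mm across (9 to 17 mm off the panel at rest), on it a red bar 46 mm long (x), 14 thick (y), 30 tall (z); a white mark at its upper end.
- start_push (a joint): How far the knob is pushed in along its axis, m: 0 out, 0.008 fully in; spring, 2 N to begin and 4 N fully in, then a hard stop. Inside, a tab lets the knob turn only while it is pushed in more than about 6 mm; once turned it cannot come out until it is back.
- start_knob (a joint): Knob angle, rad, clockwise seen from outside: 0 rest, 1.15 the stop; return spring, 0.07 to 0.18 N m.
- tank: Fixed green tank 120 x 120 mm, 100 mm tall; grey aluminium neck of 33 mm diameter and 22 mm height in the middle of its top. Origin: centre of the underside, z up; the cap's hinge is on the +x side of the neck.
- neck (a point): On the neck's axis, 6 mm above the tank's top, at the height of the cap's hinge pin; axes as the tank's. A closed cap covers 2 to 32 mm above this point.
- cap_hinge (a point): The hinge pin of the cap's black strap: level, along the tank's y, 42 mm from the neck's axis on the +x side, 106 mm above the bench. The strap is 4 mm thick and 12 mm wide.
- cap_top (a point): Centre of the top face of the orange ribbed round cap (42 mm diameter, 30 mm tall); z out of the top face. Its axis is 42 mm from the hinge pin. The cap's grip is free all round when closed, 8 mm and more above the tank's top.
- cap_arm (a joint): Strap angle, rad: 0 closed (cap seated on the neck), about 1.57 the cap stands on edge with its top face towards the tank's +x. Stiff: it stays where it is left.
- cap (a joint): Cap's screw angle, rad, clockwise seen onto its top: up to about 0.2 at the start, 1.4 tight at its stop; stiff, stays where left.
- gouge: Loose wood-handled gouge, 250 mm long, 25 mm thick, lying. Origin near its middle. Bystander.
- mallet: Loose wooden mallet, 275 mm long with handle, 70 mm high, lying. Origin under the handle, near its middle. Bystander.
- plaque: Loose round carved wooden plaque, 160 mm diameter, 20 mm thick rim, about 30 mm in all. Bystander.
Things that resemble listed ones, but are neither listed nor needed, are in the scene too. Of the things shaped like the tank, the green one is meant.

How it is judged:
By the outcome, as a careful person would: the job done as asked, in the order asked, and still so for the second after the job is handed in, with the robot touching nothing.
It also fails if it takes over 72 s, if anything falls off the work surface, if the arm or the gripper's body presses on something with over 40 N, if the wrist force passes 120 N, or if a joint passes its speed limit or range.

## Working session

There is one attempt and no reset: what is moved stays moved. The work goes in short steps, Python scripts to look and compute and a tool call to move; the robot and the scene stay as the last step left them, time stands still between calls to the robot, and variables do not carry over. Pictures are saved under pics/ and viewed, about 8 in all and at most 12, crops included, and the job is handed in when it is done.

Besides the shell and the picture viewer there is one more tool, called by a JSON object that holds its "fn" and its "kwargs", one argument or row to a line. apply_moves: Moves the arm, as the interface text tells. Its arguments: {"type":"object","properties":{"deltas":{"type":"array"},"newtons":{"type":"number"}},"required":["deltas"]}

```bash
mkdir -p pics; ls
python3 - <<'E'
from station import ctrl, imaging
import cv2,numpy as np
o=ctrl.get_obs();print({k:np.round(v,3).tolist() for k,v in o.items()})
for n in ("scene","top"):
    im=imaging.camera(n);cv2.imwrite(f"pics/{n}0.png",im)
    i=imaging.camera_info(n);print(n,np.round(i["K"],1).tolist(),np.round(i["world_from_camera"],3).tolist())
E
```

```text
pics
{'time_s': 0.0, 'qpos': [-1.299, 0.3, 1.522, -0.0, 1.321, -0.067], 'joint_vel': [-0.002, -0.001, 0.0, 0.003, -0.001, -0.002], 'tau': [-0.001, -53.18, -35.274, 0.071, 0.024, -0.0], 'ee_pos': [0.183, -0.518, 0.216], 'eef_rot': [-1.571, 0.001, -1.232], 'force': [0.249, -0.357, 0.242], 'moment': [0.022, 0.027, -0.02], 'grip_width': 0.094}
scene [[427.6, 0.0, 314.6], [0.0, 427.6, 200.5], [0.0, 0.0, 1.0]] [[-0.194, 0.544, -0.817, 1.671], [0.981, 0.095, -0.17, 0.224], [-0.014, -0.834, -0.552, 0.899], [0.0, 0.0, 0.0, 1.0]]
top [[408.1, 0.0, 317.2], [0.0, 408.1, 201.5], [0.0, 0.0, 1.0]] [[-0.014, -0.998, 0.056, 0.456], [-0.999, 0.016, 0.029, -0.028], [-0.03, -0.056, -0.998, 1.229], [0.0, 0.0, 0.0, 1.0]]
```

View pics/scene0.png

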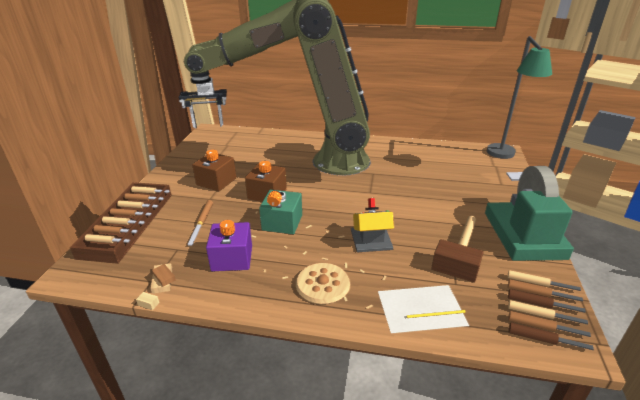

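View pics/top0.png

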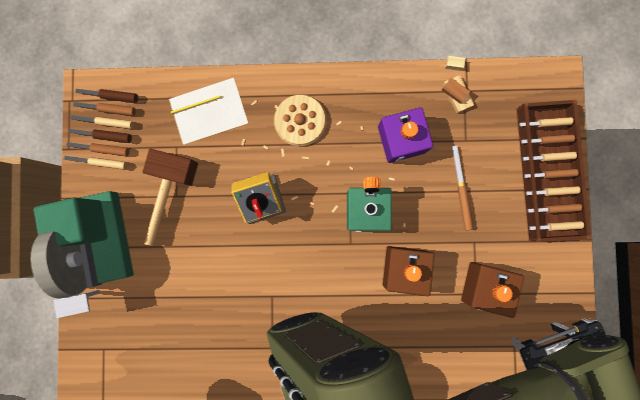

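Scene: the green tank is at scene (281,211)/top (370,209), with its cap open beside the neck at top (372,183). The switch is at scene (373,225)/top (257,200).
Could be mistaken for the tank: purple (405,134), brown (409,270) and brown (493,288) in top, all with closed caps, and the green grinder (85,240). Only the green box at (370,209) has the open cap, so I choose that one and check it in a crop.

```bash
cat > h.py <<'E'
import numpy as np,cv2
from station import ctrl,imaging
def ray(n,uv,info=None):
    i=info or imaging.camera_info(n);T=np.array(i["world_from_camera"]);K=np.array(i["K"])
    d=T[:3,:3]@np.linalg.solve(K,[uv[0],uv[1],1.]);return T[:3,3],d/np.linalg.norm(d)
def onz(n,uv,z):
    o,d=ray(n,uv);return o+d*(z-o[2])/d[2]
def cross(a,b):
    (o1,d1),(o2,d2)=a,b
    s=np.linalg.lstsq(np.c_[d1,-d2],o2-o1,rcond=None)[0]
    p,q=o1+d1*s[0],o2+d2*s[1];return (p+q)/2,np.linalg.norm(p-q)
def proj(n,p):
    i=imaging.camera_info(n);c=np.linalg.inv(np.array(i["world_from_camera"]))@np.r_[p,1]
    u=np.array(i["K"])@c[:3];return u[:2]/u[2]
E
python3 - <<'E'
from h import *
t=cv2.imread("pics/top0.png");s=cv2.imread("pics/scene0.png")
a=cv2.resize(t[165:240,225:400],None,fx=4.5,fy=4.5,interpolation=cv2.INTER_CUBIC)
b=cv2.resize(s[180:255,245:405],None,fx=4.5,fy=4.5,interpolation=cv2.INTER_CUBIC)
b=cv2.copyMakeBorder(b,0,0,0,a.shape[1]-b.shape[1],cv2.BORDER_CONSTANT)
v=np.vstack([a,b]);v=v[:,:800];print(v.shape);cv2.imwrite("pics/crop1.png",cv2.resize(v,None,fx=.88,fy=.88,interpolation=cv2.INTER_AREA))
hsv={n:cv2.cvtColor(x,cv2.COLOR_BGR2HSV) for n,x in (("top",t),("scene",s))}
def blobs(n,lo,hi,box):
    x0,x1,y0,y1=box;m=np.zeros(t.shape[:2],np.uint8);m[y0:y1,x0:x1]=cv2.inRange(hsv[n],lo,hi)[y0:y1,x0:x1]
    for c in cv2.findContours(m,0,2)[0]:
        if cv2.contourArea(c)>15: print(n,lo,cv2.contourArea(c),np.round(cv2.minAreaRect(c)[0],1),np.round(cv2.minAreaRect(c)[1:][0],1),round(cv2.minAreaRect(c)[2],1),cv2.boundingRect(c))
for n,bt,bs in (("top",(335,405,170,240),(225,290,165,230)),("scene",(250,310,180,240),(345,400,190,255))):
    print("green");blobs(n,(60,80,40),(90,255,255),bt)
    print("orange");blobs(n,(5,180,150),(18,255,255),bt)
    print("yellow");blobs(n,(20,120,120),(32,255,255),bs)
    print("red");
    blobs(n,(0,170,80),(6,255,255),bs)
    blobs(n,(174,170,80),(180,255,255),bs)
E
```

```text
(676, 788, 3)
green
top (60, 80, 40) 1635.0 [368.5 209. ] [42. 43.] 90.0 (347, 188, 44, 43)
orange
top (5, 180, 150) 151.5 [371.  182.5] [11. 16.] 90.0 (363, 177, 17, 12)
yellow
top (20, 120, 120) 355.5 [254.8 196.7] [40.6 41.3] 72.5 (232, 172, 49, 39)
red
top (0, 170, 80) 88.0 [256.2 207.9] [19.   6.5] 70.0 (252, 198, 10, 20)
green
scene (60, 80, 40) 1147.0 [280.5 212.5] [41. 41.] 90.0 (260, 192, 42, 42)
orange
scene (5, 180, 150) 117.5 [274. 198.] [14. 12.] 90.0 (268, 191, 13, 15)
yellow
scene (20, 120, 120) 574.0 [375.2 220.8] [17.9 35.3] 86.3 (358, 211, 36, 20)
red
scene (0, 170, 80) 41.5 [371.5 202.5] [9. 5.] 90.0 (369, 198, 6, 10)
```

View pics/crop1.png

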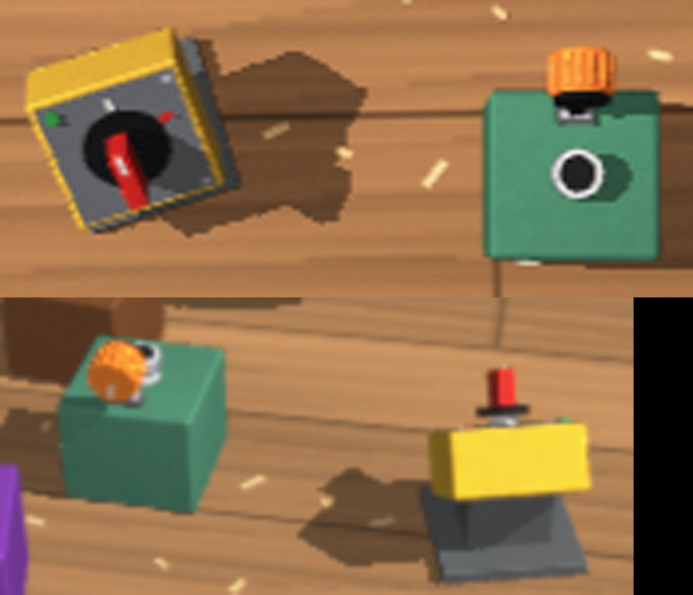

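The crop confirms it: green tank with bare neck at top px (371,208.7) and the cap standing on edge at (372,183), on its +x side. The switch knob is red on a black disc, top px ≈(256,206), with the panel's low edge towards the robot. Now positions.

Run:
```python
from h import *
f=lambda u,v:(225+(u+.5)/3.96-.5,165+(v+.5)/3.96-.5)
g=lambda u,v:(245+(u+.5)/3.96-.5,180+(v-297+.5)/3.96-.5)
r=lambda x:np.round(x,4)
print("neck top z.122",r(onz("top",f(578,173),.122)))
print("tank corners top z.1",[r(onz("top",f(*c),.1)) for c in ((491,93),(659,92),(657,259),(490,258))])
print("tank corners scene z.1",[r(onz("scene",g(*c),.1)) for c in ((100,337),(225,349),(197,444),(63,432))])
print("cap orange top at z.127",r(onz("top",f(581,72),.127)))
# switch: back-edge of panel high corners 
for nm,a,b in (("highR",(168,70),(430,435)),("highL",(30,107),(588,425)),("knobtoplow",(128,205),(503,372))):
    print(nm,[r(x) for x in cross(ray("top",f(*a)),ray("scene",g(*b)))])
print("foot scene",[r(onz("scene",g(*c),.012)) for c in ((441,573),(586,568))])
print("headtop", [r(onz("top",f(*c),.155)) for c in ((27,75),(172,32))])
```

```text
neck top z.122 [ 0.4972 -0.1396  0.122 ]
tank corners top z.1 [array([ 0.5549, -0.0823,  0.1   ]), array([ 0.5537, -0.1993,  0.1   ]), array([ 0.4375, -0.1951,  0.1   ]), array([ 0.4398, -0.0795,  0.1   ])]
tank corners scene z.1 [array([ 0.4477, -0.1909,  0.1   ]), array([ 0.448 , -0.0765,  0.1   ]), array([ 0.5919, -0.0674,  0.1   ]), array([ 0.5947, -0.1797,  0.1   ])]
cap orange top at z.127 [ 0.5659 -0.1426  0.127 ]
highR [array([0.5745, 0.1301, 0.1227]), np.float64(0.0219)]
highL [array([0.5481, 0.2389, 0.1254]), np.float64(0.0051)]
knobtoplow [array([0.4799, 0.1688, 0.1242]), np.float64(0.0004)]
foot scene [array([0.6127, 0.1366, 0.012 ]), array([0.5857, 0.2512, 0.012 ])]
headtop [array([0.5675, 0.2312, 0.155 ]), array([0.5948, 0.1332, 0.155 ])]
```

{"fn": "apply_moves", "kwargs": {
  "deltas": [
    {"dp": [0, -0.012, 0], "roll": -0.176, "grip": 1},
    {"dp": [0, -0.012, 0], "roll": -0.176, "grip": 1},
    {"dp": [0, -0.012, 0], "roll": -0.176, "grip": 1},
    {"dp": [0, -0.012, 0], "roll": -0.176, "grip": 1},
    {"dp": [0, -0.012, 0], "roll": -0.176, "grip": 1},
    {"dp": [0, -0.012, 0], "roll": -0.176, "grip": 1},
    {"dp": [0, -0.012, 0], "roll": -0.176, "grip": 1},
    {"dp": [0.03, 0, 0.03], "roll": 0, "grip": 1},
    {"dp": [0.03, 0, 0.03], "roll": 0, "grip": 1},
    {"dp": [0.03, 0, 0.03], "roll": 0, "grip": 1}
  ]
}}

```text
time_s: 1.35
ee_pos: [0.2735, -0.4276, 0.3001]
eef_rot: [-1.57, 0.0, -0.0]
force: [0.3, 0.3, -0.7]
grip_width: 0.0006
```

{"fn": "apply_moves", "kwargs": {
  "deltas": [
    {"dp": [0.04, 0, 0.04], "roll": 0, "grip": 1},
    {"dp": [0.04, 0, 0.04], "roll": 0, "grip": 1},
    {"dp": [0.04, 0, 0.04], "roll": 0, "grip": 1},
    {"dp": [0.04, 0, 0.04], "roll": 0, "grip": 1},
    {"dp": [0.04, 0, 0.04], "roll": 0, "grip": 1},
    {"dp": [0.03, 0, 0.04], "roll": 0, "grip": 1},
    {"dp": [0.03, 0, 0.03], "roll": 0, "grip": 1}
  ]
}}

```text
time_s: 2.22
ee_pos: [0.5336, -0.1569, 0.3002]
eef_rot: [-1.571, 0.0, 0.001]
force: [0.7, -0.3, 0.4]
grip_width: 0.0003
```

Run:
```python
from h import *
o=ctrl.get_obs();print({k:np.round(o[k],4).tolist() for k in ("time_s","qpos","ee_pos","eef_rot","force","grip_width")})
i=imaging.camera_info("wrist");cv2.imwrite("pics/w1.png",imaging.camera("wrist"))
print(np.round(i["K"],1).tolist(),np.round(i["world_from_camera"],3).tolist())
for p in ((.497,-.14,.122),(.539,-.14,.106),(.571,-.14,.148)): print(p,proj("wrist",p))
```

```text
{'time_s': 2.225, 'qpos': [-0.3519, 0.2657, 1.3719, 0.0, 1.5045, -0.3527], 'ee_pos': [0.5336, -0.1569, 0.3002], 'eef_rot': [-1.5706, 0.0004, 0.0009], 'force': [0.7296, -0.3092, 0.388], 'grip_width': 0.0003}
[[316.7, 0.0, 312.8], [0.0, 316.7, 198.1], [0.0, 0.0, 1.0]] [[1.0, 0.001, 0.0, 0.533], [0.001, -0.969, -0.247, -0.085], [0.0, 0.247, -0.969, 0.467], [0.0, 0.0, 0.0, 1.0]]
(0.497, -0.14, 0.122) [277.83375233 171.31149375]
(0.539, -0.14, 0.106) [315.86228375 169.12045183]
(0.571, -0.14, 0.148) [347.61361405 175.67062182]
```

Run:
```python
import cv2
t=cv2.imread("pics/w1.png");cv2.imwrite("pics/w1c.png",cv2.resize(t[80:250,200:440],None,fx=3.3,fy=3.3,interpolation=cv2.INTER_CUBIC))
```

```text
(no output)
```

View pics/w1c.png

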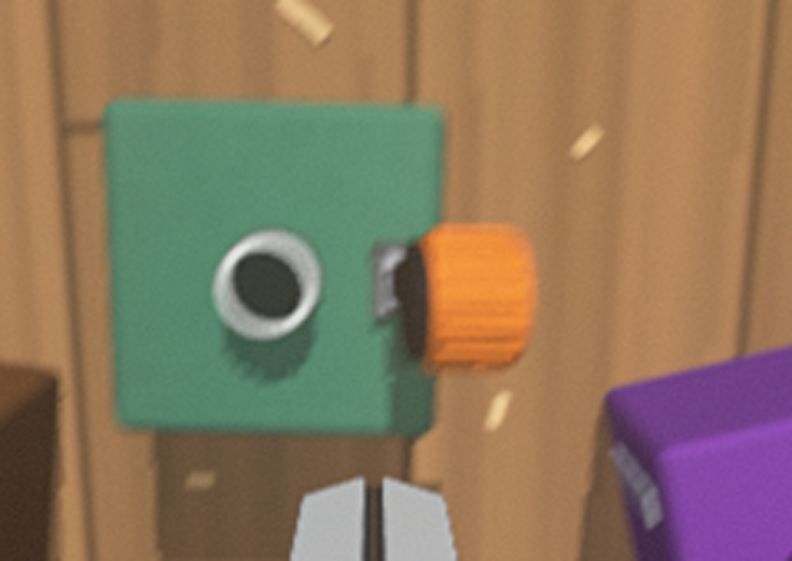

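Wrist view: neck ring at crop (267,284), hinge bracket at (390,283), cap on edge at x 425–537, y 223–370. The tank is almost square to the world axes.

Run:
```python
from h import *
f=lambda u,v:(200+(u+.5)/3.3-.5,80+(v+.5)/3.3-.5)
r=lambda x:np.round(x,4)
print("neck",r(onz("wrist",f(267,284),.122)))
for n,c in (("capTopEdgeR",(537,296)),("capYhi",(480,223)),("capYlo",(480,370)),("capBaseL",(425,296))): print(n,r(onz("wrist",f(*c),.148)),r(onz("wrist",f(*c),.169)))
print("tank",[r(onz("wrist",f(*c),.1)) for c in ((105,101),(443,106),(118,428),(392,433))])
print("hinge",r(onz("wrist",f(392,283),.108)))
```

```text
neck [ 0.5001 -0.1338  0.122 ]
capTopEdgeR [ 0.5858 -0.1335  0.148 ] [ 0.5825 -0.1301  0.169 ]
capYhi [ 0.5676 -0.1112  0.148 ] [ 0.5655 -0.1094  0.169 ]
capYlo [ 0.5689 -0.1569  0.148 ] [ 0.5667 -0.152   0.169 ]
capBaseL [ 0.5513 -0.1335  0.148 ] [ 0.5503 -0.1302  0.169 ]
tank [array([ 0.4445, -0.0749,  0.1   ]), array([ 0.5589, -0.0762,  0.1   ]), array([ 0.4423, -0.1901,  0.1   ]), array([ 0.5424, -0.1918,  0.1   ])]
hinge [ 0.5419 -0.1354  0.108 ]
```

{"fn": "apply_moves", "kwargs": {
  "deltas": [
    {"dp": [0.032, 0, 0.007], "roll": 0, "grip": 1},
    {"dp": [0.032, 0, 0.007], "roll": 0, "grip": 1},
    {"dp": [0.032, 0, 0.008], "roll": 0, "grip": 1},
    {"dp": [0, 0.04, 0], "roll": 0, "grip": 1},
    {"dp": [0, 0.04, 0], "roll": 0, "grip": 1},
    {"dp": [0, 0.04, 0], "roll": 0, "grip": 1},
    {"dp": [0, 0.013, 0], "roll": 0, "grip": 1},
    {"dp": [0, 0, 0], "roll": 0, "grip": 1}
  ]
}}

```text
time_s: 3.28
ee_pos: [0.6288, -0.1368, 0.1676]
eef_rot: [-1.571, 0.001, -0.0]
force: [0.3, -0.2, 0.0]
grip_width: 0.0005
```

Run:
```python
from h import *
r=lambda x:np.round(x,4)
o=ctrl.get_obs();print(r(o["ee_pos"]),r(o["force"]))
im=imaging.camera("wrist")[:];h=cv2.cvtColor(im,cv2.COLOR_BGR2HSV)
cv2.imwrite("pics/w2.png",im)
print(r(proj("wrist",(.5,-.1338,.122))))
m=cv2.inRange(h,(60,60,40),(95,255,255))
for c in cv2.findContours(m,0,2)[0]:
    if cv2.contourArea(c)>500: x,y,w,hh=cv2.boundingRect(c);print(x,y,w,hh,[r(onz("wrist",q,.1)) for q in ((x,y),(x+w,y+hh))])
m=cv2.inRange(h,(5,180,150),(18,255,255))
for c in cv2.findContours(m,0,2)[0]:
    if cv2.contourArea(c)>100: x,y,w,hh=cv2.boundingRect(c);print("or",x,y,w,hh,[r(onz("wrist",q,.16)) for q in ((x,y),(x+w,y+hh))])
```

```text
[ 0.6288 -0.1368  0.1676] [ 0.319  -0.1839  0.0099]
[130.5535 217.3797]
58 132 183 151 [array([ 0.4433, -0.0756,  0.1   ]), array([ 0.5697, -0.1977,  0.1   ])]
or 418 335 29 50 [array([ 0.6966, -0.2013,  0.16  ]), array([ 0.7194, -0.2405,  0.16  ])]
or 175 205 55 70 [array([ 0.5495, -0.1142,  0.16  ]), array([ 0.5782, -0.1585,  0.16  ])]
```

{"fn": "apply_moves", "kwargs": {
  "deltas": [
    {"dp": [-0.021, -0.001, 0.001], "roll": 0, "grip": 1},
    {"dp": [-0.0215, -0.0005, 0], "roll": 0, "grip": 1},
    {"dp": [-0.0072, -0.0037, 0], "roll": 0, "grip": 1},
    {"dp": [-0.0073, -0.0028, 0], "roll": 0, "grip": 1},
    {"dp": [-0.008, -0.0018, 0], "roll": 0, "grip": 1},
    {"dp": [-0.008, -0.0007, 0], "roll": 0, "grip": 1},
    {"dp": [-0.0078, 0.0003, 0], "roll": 0, "grip": 1},
    {"dp": [-0.0078, 0.0013, 0], "roll": 0, "grip": 1}
  ]
}}

```text
time_s: 4.32
ee_pos: [0.5435, -0.1361, 0.1825]
eef_rot: [-1.573, -0.012, 0.0]
force: [2.0, -1.5, 6.0]
grip_width: 0.0
```

Run:
```python
from h import *
r=lambda x:np.round(x,4)
o=ctrl.get_obs();print(r(o["ee_pos"]),r(o["force"]))
a=imaging.camera("wrist");b=imaging.camera("scene")[150:260,220:340]
b=cv2.resize(b,None,fx=3,fy=3);a=a[80:400,60:400];v=np.zeros((330,700,3),np.uint8);v[:320,:340]=a;v[:330,340:700]=b;cv2.imwrite("pics/m3.png",v)
```

```text
[ 0.5435 -0.1361  0.1825] [ 2.0242 -1.4545  6.0478]
```

View pics/m3.png

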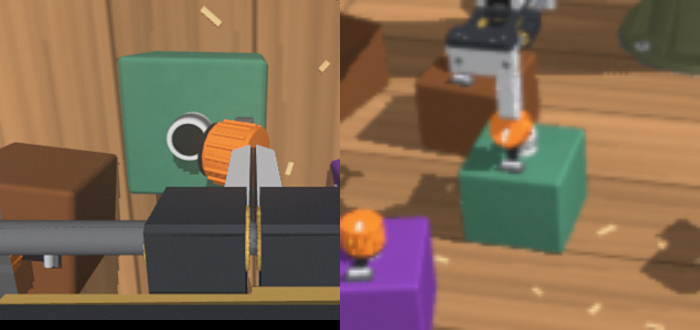

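The cap is swinging over the neck (about half way) with the fingers behind it. I continue the arc.

{"fn": "apply_moves", "kwargs": {
  "deltas": [
    {"dp": [-0.0075, 0.0024, 0], "roll": 0, "grip": 1},
    {"dp": [-0.0074, 0.0033, 0], "roll": 0, "grip": 1},
    {"dp": [-0.0065, 0.0043, 0], "roll": 0, "grip": 1},
    {"dp": [-0.0064, 0.005, 0], "roll": 0, "grip": 1},
    {"dp": [-0.005, 0.006, 0], "roll": 0, "grip": 1},
    {"dp": [-0.005, 0.0064, 0], "roll": 0, "grip": 1},
    {"dp": [0, 0.001, 0], "roll": 0, "grip": 1},
    {"dp": [0, 0, 0], "roll": 0, "grip": 1}
  ]
}}

```text
time_s: 5.42
ee_pos: [0.5021, -0.1358, 0.1486]
eef_rot: [-1.571, 0.0, -0.0]
force: [-7.8, 0.9, 16.0]
grip_width: 0.0004
```

{"fn": "apply_moves", "kwargs": {
  "deltas": [
    {"dp": [0, 0.002, 0], "roll": 0, "grip": 1},
    {"dp": [0, 0, 0], "roll": 0, "grip": 1}
  ]
}}

```text
time_s: 5.68
ee_pos: [0.5022, -0.1359, 0.1481]
eef_rot: [-1.571, -0.001, 0.0]
force: [-14.3, 3.2, 32.8]
grip_width: 0.0004
```

{"fn": "apply_moves", "kwargs": {
  "deltas": [
    {"dp": [0, -0.02, 0], "roll": 0, "grip": 1},
    {"dp": [0, -0.04, 0], "roll": 0, "grip": 0},
    {"dp": [0.05, 0, 0], "roll": 0, "grip": -1},
    {"dp": [0, 0, 0], "roll": 0, "grip": -1}
  ]
}}

```text
time_s: 6.18
ee_pos: [0.5536, -0.1355, 0.2044]
eef_rot: [-1.57, 0.001, 0.001]
force: [-1.2, -0.4, -1.2]
grip_width: 0.0273
```

Run:
```python
from h import *
r=lambda x:np.round(x,4)
o=ctrl.get_obs();print(r(o["ee_pos"]),r(o["force"]),o["grip_width"])
for n,f in (("wrist","w4"),("top","t4")):
    im=imaging.camera(n);cv2.imwrite(f"pics/{f}.png",im);h=cv2.cvtColor(im,cv2.COLOR_BGR2HSV)
    m=cv2.inRange(h,(5,180,130),(18,255,255))
    for c in cv2.findContours(m,0,2)[0]:
        if cv2.contourArea(c)>60:
            (x,y),R=cv2.minEnclosingCircle(c);print(n,round(x,1),round(y,1),round(R,1),cv2.boundingRect(c),r(onz(n,(x,y),.132)),r(onz(n,(x,y),.138)))
```

```text
[ 0.5536 -0.1355  0.2044] [-1.1982 -0.384  -1.2196] 0.027349649895661306
wrist 496.5 344.5 19.9 (479, 335, 36, 23) [ 0.7142 -0.2583  0.132 ] [ 0.7102 -0.2535  0.138 ]
wrist 241.5 212.5 30.0 (212, 184, 59, 59) [ 0.4955 -0.1367  0.132 ] [ 0.4969 -0.1349  0.138 ]
top 503.7 293.0 8.3 (496, 286, 17, 16) [ 0.2691 -0.4817  0.132 ] [ 0.2701 -0.4793  0.138 ]
top 412.0 273.0 9.4 (403, 265, 19, 17) [ 0.3237 -0.2441  0.132 ] [ 0.3244 -0.2429  0.138 ]
top 409.0 129.8 8.5 (401, 122, 17, 17) [ 0.7074 -0.2466  0.132 ] [ 0.706  -0.2454  0.138 ]
```

{"fn": "apply_moves", "kwargs": {
  "deltas": [
    {"dp": [-0.028, 0, 0], "roll": 0, "grip": -1},
    {"dp": [-0.028, 0, -0.0005], "roll": 0, "grip": -1},
    {"dp": [0, 0, 0], "roll": -0.18, "grip": -1},
    {"dp": [0, 0, 0], "roll": -0.18, "grip": -1},
    {"dp": [0, 0, 0], "roll": -0.18, "grip": -1},
    {"dp": [0, 0, 0], "roll": -0.18, "grip": -1},
    {"dp": [0, 0, 0], "roll": -0.18, "grip": -1},
    {"dp": [0, 0, 0], "roll": -0.18, "grip": -1},
    {"dp": [0, 0.02, 0], "roll": 0, "grip": -1},
    {"dp": [0, 0.02, 0], "roll": 0, "grip": -1}
  ]
}}

```text
time_s: 7.52
ee_pos: [0.4954, -0.1362, 0.1653]
eef_rot: [-1.571, 0.0, 1.08]
force: [-0.0, -0.6, -0.1]
grip_width: 0.0942
```

{"fn": "apply_moves", "kwargs": {
  "deltas": [
    {"dp": [0, 0.02, 0], "roll": 0, "grip": -1},
    {"dp": [0, 0.02, 0], "roll": 0, "grip": -1},
    {"dp": [0, 0, 0], "roll": 0, "grip": -1},
    {"dp": [0, 0, 0], "roll": 0, "grip": 1},
    {"dp": [0, 0, 0], "roll": 0, "grip": 1},
    {"dp": [0, 0, 0], "roll": 0, "grip": 1},
    {"dp": [0, 0, 0], "roll": 0, "grip": 1},
    {"dp": [0, 0, 0], "roll": 0, "grip": 1}
  ],
  "newtons": 40
}}

```text
time_s: 8.52
ee_pos: [0.4964, -0.1362, 0.126]
eef_rot: [-1.571, 0.0, 1.08]
force: [-6.1, -3.4, 2.2]
grip_width: 0.0473
```

{"fn": "apply_moves", "kwargs": {
  "deltas": [
    {"dp": [0, 0, 0], "roll": 0, "grip": 1},
    {"dp": [0, 0, 0], "roll": 0, "grip": 1},
    {"dp": [0, 0, 0], "roll": 0, "grip": 1}
  ]
}}

```text
time_s: 8.9
ee_pos: [0.4954, -0.138, 0.1261]
eef_rot: [-1.57, 0.004, 1.08]
force: [-10.0, -13.9, 3.9]
grip_width: 0.0411
```

{"fn": "apply_moves", "kwargs": {
  "deltas": [
    {"dp": [-0.002, 0, 0], "roll": 0, "grip": 1},
    {"dp": [0, 0, 0], "roll": 0, "grip": 1}
  ]
}}

```text
time_s: 9.15
ee_pos: [0.4952, -0.1386, 0.1261]
eef_rot: [-1.571, 0.001, 1.08]
force: [-3.7, -6.3, 3.3]
grip_width: 0.0414
```

{"fn": "apply_moves", "kwargs": {
  "deltas": [
    {"dp": [-0.001, 0, 0], "roll": 0, "grip": 1},
    {"dp": [0, 0, 0], "roll": 0.12, "grip": 1},
    {"dp": [0, 0, 0], "roll": 0.12, "grip": 1},
    {"dp": [0, 0, 0], "roll": 0.12, "grip": 1},
    {"dp": [0, 0, 0], "roll": 0.12, "grip": 1},
    {"dp": [0, 0, 0], "roll": 0.12, "grip": 1},
    {"dp": [0, 0, 0], "roll": 0.12, "grip": 1},
    {"dp": [0, 0, 0], "roll": 0.12, "grip": 1},
    {"dp": [0, 0, 0], "roll": 0.12, "grip": 1},
    {"dp": [0, 0, 0], "roll": 0, "grip": 1}
  ]
}}

```text
time_s: 10.4
ee_pos: [0.4959, -0.1386, 0.1262]
eef_rot: [-1.571, -0.002, 0.118]
force: [4.8, 0.7, -0.2]
grip_width: 0.0414
```

Run:
```python
from h import *
o=ctrl.get_obs();print({k:np.round(o[k],4).tolist() for k in ("time_s","qpos","ee_pos","eef_rot","force","moment","grip_width")})
```

```text
{'time_s': 10.4, 'qpos': [-0.3441, 0.3167, 1.7222, 0.0011, 1.1004, -0.4629], 'ee_pos': [0.4959, -0.1386, 0.1262], 'eef_rot': [-1.5709, -0.0025, 0.1184], 'force': [4.7692, 0.6618, -0.2057], 'moment': [0.1536, -1.2007, -0.0354], 'grip_width': 0.0414}
```

{"fn": "apply_moves", "kwargs": {
  "deltas": [
    {"dp": [0, 0, 0], "roll": 0.1, "grip": 1},
    {"dp": [0, 0, 0], "roll": 0.1, "grip": 1},
    {"dp": [0, 0, 0], "roll": 0.05, "grip": 1},
    {"dp": [0, 0, 0], "roll": 0.05, "grip": 1},
    {"dp": [0, 0, 0], "roll": 0.05, "grip": 1}
  ],
  "newtons": 60
}}

```text
time_s: 11.02
ee_pos: [0.4962, -0.138, 0.1263]
eef_rot: [-1.569, -0.003, -0.23]
force: [7.9, 7.1, -0.4]
grip_width: 0.0411
```

Run:
```python
from h import *
o=ctrl.get_obs();print({k:np.round(o[k],4).tolist() for k in ("time_s","ee_pos","eef_rot","force","moment","grip_width")})
```

```text
{'time_s': 11.025, 'ee_pos': [0.4962, -0.138, 0.1263], 'eef_rot': [-1.5692, -0.0028, -0.2303], 'force': [7.9451, 7.112, -0.421], 'moment': [1.4069, -1.7649, 1.2193], 'grip_width': 0.0411}
```

{"fn": "apply_moves", "kwargs": {
  "deltas": [
    {"dp": [0, 0, 0], "roll": 0.05, "grip": 1},
    {"dp": [0, 0, 0], "roll": 0.05, "grip": 1},
    {"dp": [0, 0, 0], "roll": 0.05, "grip": 1},
    {"dp": [0, 0, 0], "roll": 0, "grip": 1}
  ]
}}

```text
time_s: 11.52
ee_pos: [0.4959, -0.1386, 0.1262]
eef_rot: [-1.571, -0.002, -0.378]
force: [5.1, -0.9, -0.9]
grip_width: 0.041
```

Run:
```python
from h import *
o=ctrl.get_obs();print({k:np.round(o[k],4).tolist() for k in ("time_s","ee_pos","eef_rot","force","moment","grip_width")})
```

```text
{'time_s': 11.525, 'ee_pos': [0.4959, -0.1386, 0.1262], 'eef_rot': [-1.5707, -0.0024, -0.3783], 'force': [5.0746, -0.8853, -0.8874], 'moment': [-0.1173, -1.177, 1.2436], 'grip_width': 0.041}
```

{"fn": "apply_moves", "kwargs": {
  "deltas": [
    {"dp": [0, 0, 0], "roll": 0, "grip": -0.3},
    {"dp": [0, 0, 0], "roll": 0, "grip": -0.3},
    {"dp": [0, 0, 0], "roll": -0.15, "grip": -0.3},
    {"dp": [0, 0, 0], "roll": -0.15, "grip": -0.3},
    {"dp": [0, 0, 0], "roll": -0.15, "grip": -0.3},
    {"dp": [0, 0, 0], "roll": 0, "grip": 1},
    {"dp": [0, 0, 0], "roll": 0, "grip": 1},
    {"dp": [0, 0, 0], "roll": 0, "grip": 1},
    {"dp": [0, 0, 0], "roll": 0, "grip": 1}
  ]
}}

```text
time_s: 12.65
ee_pos: [0.4957, -0.1388, 0.126]
eef_rot: [-1.571, -0.002, 0.068]
force: [6.4, 0.8, -3.3]
grip_width: 0.0407
```

{"fn": "apply_moves", "kwargs": {
  "deltas": [
    {"dp": [0, 0, 0], "roll": 0.04, "grip": 1},
    {"dp": [0, 0, 0], "roll": 0.04, "grip": 1}
  ]
}}

```text
time_s: 12.9
ee_pos: [0.4958, -0.138, 0.126]
eef_rot: [-1.57, -0.002, -0.012]
force: [7.2, 8.4, -2.7]
grip_width: 0.0414
```

Run:
```python
from h import *
o=ctrl.get_obs();print({k:np.round(o[k],4).tolist() for k in ("time_s","ee_pos","eef_rot","force","moment","grip_width")})
```

```text
{'time_s': 12.9, 'ee_pos': [0.4958, -0.138, 0.126], 'eef_rot': [-1.5698, -0.0017, -0.0119], 'force': [7.1947, 8.4215, -2.6536], 'moment': [1.6142, -1.389, 1.5086], 'grip_width': 0.0414}
```

{"fn": "apply_moves", "kwargs": {
  "deltas": [
    {"dp": [0, 0, 0], "roll": 0, "grip": -1},
    {"dp": [0, 0, 0], "roll": 0, "grip": -1},
    {"dp": [0, 0, 0], "roll": 0, "grip": -1},
    {"dp": [0, -0.03, 0], "roll": 0, "grip": -1},
    {"dp": [0, -0.04, 0], "roll": 0, "grip": -1},
    {"dp": [0, -0.04, 0.02], "roll": 0, "grip": -1},
    {"dp": [0, -0.04, 0.04], "roll": 0, "grip": -1},
    {"dp": [0, -0.024, 0.05], "roll": 0, "grip": -1},
    {"dp": [0, 0, 0.05], "roll": 0, "grip": -1},
    {"dp": [0, 0, 0.05], "roll": 0, "grip": -1}
  ]
}}

```text
time_s: 14.15
ee_pos: [0.4969, 0.0726, 0.3003]
eef_rot: [-1.571, -0.001, -0.011]
force: [0.6, -0.2, 0.9]
grip_width: 0.0939
```

{"fn": "apply_moves", "kwargs": {
  "deltas": [
    {"dp": [0, 0, 0.05], "roll": 0, "grip": -1},
    {"dp": [-0.006, 0, 0.05], "roll": 0, "grip": -1},
    {"dp": [0, 0, 0], "roll": -0.18, "grip": -1},
    {"dp": [0, 0, 0], "roll": -0.18, "grip": -1},
    {"dp": [0, 0, 0], "roll": -0.18, "grip": -1},
    {"dp": [0, 0, 0], "roll": -0.18, "grip": -1},
    {"dp": [0, 0, 0], "roll": -0.18, "grip": -1},
    {"dp": [0, 0, 0], "roll": -0.18, "grip": -1},
    {"dp": [0, 0, 0], "roll": -0.18, "grip": -1},
    {"dp": [0, 0, 0], "roll": -0.18, "grip": -1}
  ]
}}

```text
time_s: 15.4
ee_pos: [0.492, 0.1711, 0.2999]
eef_rot: [-1.571, 0.0, 1.436]
force: [-0.3, 1.0, -0.5]
grip_width: 0.0938
```

{"fn": "apply_moves", "kwargs": {
  "deltas": [
    {"dp": [0, 0, 0], "roll": -0.18, "grip": -1},
    {"dp": [0, 0, 0], "roll": -0.18, "grip": -1},
    {"dp": [0, 0, 0], "roll": -0.03, "grip": -1},
    {"dp": [0, 0, 0], "roll": 0, "grip": -1}
  ]
}}

```text
time_s: 15.9
ee_pos: [0.492, 0.1711, 0.2999]
eef_rot: [-1.571, 0.0, 1.817]
force: [-0.1, -0.1, -0.3]
grip_width: 0.0941
```

Run:
```python
from h import *
o=ctrl.get_obs();print({k:np.round(o[k],4).tolist() for k in ("time_s","qpos","ee_pos","eef_rot","force","grip_width")})
im=imaging.camera("wrist");cv2.imwrite("pics/w5.png",im)
cv2.imwrite("pics/t5.png",imaging.camera("top"));cv2.imwrite("pics/s5.png",imaging.camera("scene"))
print(proj("wrist",(.485,.17,.131)))
v=im[60:330,170:470];cv2.imwrite("pics/w5c.png",cv2.resize(v,None,fx=2.2,fy=2.2,interpolation=cv2.INTER_CUBIC))
```

```text
{'time_s': 15.9, 'qpos': [0.2644, 0.1832, 1.4726, -0.0, 1.4859, -1.5523], 'ee_pos': [0.492, 0.1711, 0.2999], 'eef_rot': [-1.5708, 0.0, 1.8166], 'force': [-0.1441, -0.128, -0.2685], 'grip_width': 0.0941}
[313.2011607  179.26822429]
```

View pics/w5c.png

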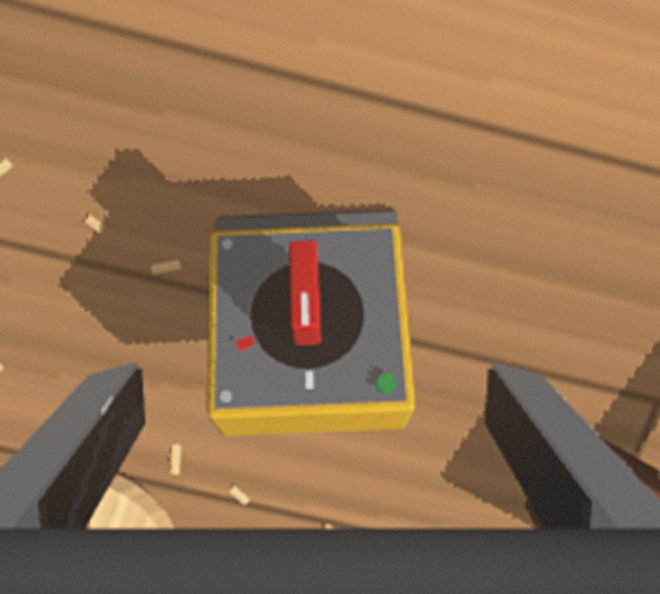

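Wrist view: the panel corners are at crop (210,233), (399,226), (413,403) and (210,410). The red bar runs (304,242)–(308,344) on the black disc, aligned with the panel, and the red tick to the left marks the clockwise stop.

```bash
cat >> h.py <<'E'
c35,s35=np.cos(np.radians(35)),np.sin(np.radians(35))
E1,N=np.array([c35,0,s35]),np.array([-s35,0,c35]);PC=np.array([-.016,0,.1005]);Y=np.array([0,1.,0])
def W(p,q):
    c,s=np.cos(p[2]),np.sin(p[2]);return np.array([p[0]+c*q[0]-s*q[1],p[1]+s*q[0]+c*q[1],q[2]])
E
python3 - <<'E'
from h import *
from scipy.optimize import least_squares
f=lambda u,v:np.array((170+(u+.5)/2.2-.5,60+(v+.5)/2.2-.5))
cs=[(PC-.055*E1-.055*Y,(210,233)),(PC-.055*E1+.055*Y,(400,226)),(PC+.055*E1+.055*Y,(413,403)),(PC+.055*E1-.055*Y,(209,411)),(PC+.013*N,(307,315))]
s=least_squares(lambda p:np.concatenate([proj("wrist",W(p,q))-f(*u) for q,u in cs]),[.52,.18,.25])
print(s.x,np.round(s.fun,1))
p=s.x
for n,q in (("grip",PC+.037*N),("bartopC",PC+.047*N),("barlow",PC+.047*N-.023*E1),("barhigh",PC+.047*N+.023*E1)):
    w=W(p,q);u=proj("wrist",w);print(n,np.round(w,4),np.round(((u-[170,60])*2.2),0),"top",np.round(proj("top",w),1))
# top-image check with same corners
f2=lambda u,v:np.array((225+(u+.5)/3.96-.5,165+(v+.5)/3.96-.5))
ct=[(PC-.055*E1-.055*Y,(222,185)),(PC-.055*E1+.055*Y,(98,229)),(PC+.055*E1+.055*Y,(30,108)),(PC+.055*E1-.055*Y,(168,70)),(PC+.013*N,(127,150))]
s2=least_squares(lambda p:np.concatenate([proj("top",W(p,q))-f2(*u) for q,u in ct]),[.52,.18,.25]);print(s2.x,np.round(s2.fun,1),np.round(W(s2.x,PC+.037*N),4))
E
```

```text
[0.53531266 0.17895318 0.28820973] [-0.4 -1.8  0.4 -2.2  1.9  3.8 -1.9  3.9 -0.  -3.6]
grip [0.4996 0.1684 0.1308] [305. 290.] top [256.7 209.1]
bartopC [0.4941 0.1667 0.139 ] [304. 282.] top [256.8 211. ]
barlow [0.4761 0.1614 0.1258] [303. 239.] top [259.6 217.8]
barhigh [0.5122 0.1721 0.1522] [305. 327.] top [253.8 204. ]
[0.53572058 0.17710487 0.32242775] [ 1.8 -0.3 -3.2  1.4 -1.4  0.5  2.  -3.3  0.8  1.8] [0.5004 0.1653 0.1308]
```

{"fn": "apply_moves", "kwargs": {
  "deltas": [
    {"dp": [0, 0, 0], "roll": -0.042, "grip": 0.1},
    {"dp": [-0.0048, 0.01, -0.0065], "roll": 0, "grip": 0.1},
    {"dp": [0, 0.03, 0], "roll": 0, "grip": 0.1},
    {"dp": [0, 0.03, 0], "roll": 0, "grip": 0.1},
    {"dp": [0, 0.03, 0], "roll": 0, "grip": 0.1},
    {"dp": [0, 0.02, 0], "roll": 0, "grip": 0.1},
    {"dp": [0, 0.02, 0], "roll": 0, "grip": 0.1},
    {"dp": [0, 0.014, 0], "roll": 0, "grip": 0.1},
    {"dp": [0, 0.01, 0], "roll": 0, "grip": 0.1},
    {"dp": [0, 0, 0], "roll": 0, "grip": 0.1}
  ],
  "newtons": 15
}}

```text
time_s: 17.3
ee_pos: [0.4996, 0.1684, 0.1355]
eef_rot: [-1.57, -0.0, 1.862]
force: [-0.1, 0.4, 1.0]
grip_width: 0.0424
```

Run:
```python
from h import *
o=ctrl.get_obs();print({k:np.round(o[k],4).tolist() for k in ("time_s","ee_pos","eef_rot","force","grip_width")})
a=imaging.camera("wrist")[120:400,160:480];b=imaging.camera("scene")[150:260,320:440]
v=np.zeros((330,720,3),np.uint8);v[:280,:320]=a;v[:,340:700]=cv2.resize(b,None,fx=3,fy=3);cv2.imwrite("pics/m6.png",v)
```

```text
{'time_s': 17.3, 'ee_pos': [0.4996, 0.1684, 0.1355], 'eef_rot': [-1.57, -0.0, 1.8616], 'force': [-0.0542, 0.4437, 1.0492], 'grip_width': 0.0424}
```

View pics/m6.png

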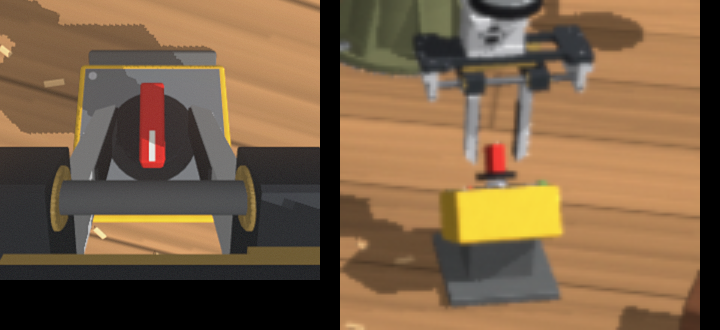

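The bar (crop x≈152) is centred between the fingertips (≈108 and 197) and aligned with them. I close on it.

{"fn": "apply_moves", "kwargs": {
  "deltas": [
    {"dp": [0, 0, 0], "roll": 0, "grip": 1},
    {"dp": [0, 0, 0], "roll": 0, "grip": 1},
    {"dp": [0, 0, 0], "roll": 0, "grip": 1},
    {"dp": [0, 0, 0], "roll": 0, "grip": 1},
    {"dp": [0, 0, 0], "roll": 0, "grip": 1}
  ],
  "newtons": 25
}}

```text
time_s: 18.02
ee_pos: [0.4998, 0.1681, 0.1361]
eef_rot: [-1.571, 0.001, 1.862]
force: [1.3, -4.9, 1.9]
grip_width: 0.0141
```

{"fn": "apply_moves", "kwargs": {
  "deltas": [
    {"dp": [-0.0005, 0.0025, -0.0017], "roll": 0, "grip": 1},
    {"dp": [0, 0.0025, -0.0017], "roll": 0, "grip": 1},
    {"dp": [0, 0.0025, -0.0018], "roll": 0, "grip": 1},
    {"dp": [0, 0, 0], "roll": 0, "grip": 1}
  ]
}}

```text
time_s: 18.52
ee_pos: [0.5046, 0.1694, 0.1294]
eef_rot: [-1.57, 0.0, 1.862]
force: [-10.1, -4.8, 17.7]
grip_width: 0.0138
```

{"fn": "apply_moves", "kwargs": {
  "deltas": [
    {"dp": [0, 0, 0], "roll": 0.1, "grip": 1},
    {"dp": [0, 0, 0], "roll": 0.1, "grip": 1},
    {"dp": [0, 0, 0], "roll": 0.1, "grip": 1},
    {"dp": [0, 0, 0], "roll": 0.1, "grip": 1}
  ]
}}

```text
time_s: 19.02
ee_pos: [0.5049, 0.17, 0.1292]
eef_rot: [-1.571, -0.001, 1.459]
force: [-7.2, -0.3, 12.8]
grip_width: 0.016
```

Run:
```python
from h import *
o=ctrl.get_obs();print({k:np.round(o[k],4).tolist() for k in ("time_s","ee_pos","eef_rot","force","moment","grip_width")})
```

```text
{'time_s': 19.025, 'ee_pos': [0.5049, 0.17, 0.1292], 'eef_rot': [-1.5711, -0.001, 1.4594], 'force': [-7.1911, -0.33, 12.7818], 'moment': [0.4936, 0.8827, 0.4998], 'grip_width': 0.016}
```

{"fn": "apply_moves", "kwargs": {
  "deltas": [
    {"dp": [0, 0, 0], "roll": 0.1, "grip": 1},
    {"dp": [0, 0, 0], "roll": 0.1, "grip": 1},
    {"dp": [0, 0, 0], "roll": 0.1, "grip": 1},
    {"dp": [0, 0, 0], "roll": 0.1, "grip": 1},
    {"dp": [0, 0, 0], "roll": 0.1, "grip": 1},
    {"dp": [0, 0, 0], "roll": 0.1, "grip": 1},
    {"dp": [0, 0, 0], "roll": 0.1, "grip": 1},
    {"dp": [0, 0, 0], "roll": 0.08, "grip": 1}
  ]
}}

```text
time_s: 20.02
ee_pos: [0.5045, 0.1703, 0.1295]
eef_rot: [-1.57, -0.001, 0.68]
force: [-10.2, 0.4, 17.4]
grip_width: 0.021
```

Run:
```python
from h import *
o=ctrl.get_obs();print({k:np.round(o[k],4).tolist() for k in ("time_s","ee_pos","eef_rot","force","moment","grip_width")})
a=imaging.camera("wrist")[120:400,160:480];b=imaging.camera("scene")[150:260,320:440]
v=np.zeros((330,720,3),np.uint8);v[:280,:320]=a;v[:,340:700]=cv2.resize(b,None,fx=3,fy=3);cv2.imwrite("pics/m7.png",v)
```

```text
{'time_s': 20.025, 'ee_pos': [0.5045, 0.1703, 0.1295], 'eef_rot': [-1.5696, -0.0006, 0.6799], 'force': [-10.2487, 0.4456, 17.4335], 'moment': [0.5316, 1.602, 0.4567], 'grip_width': 0.021}
```

View pics/m7.png

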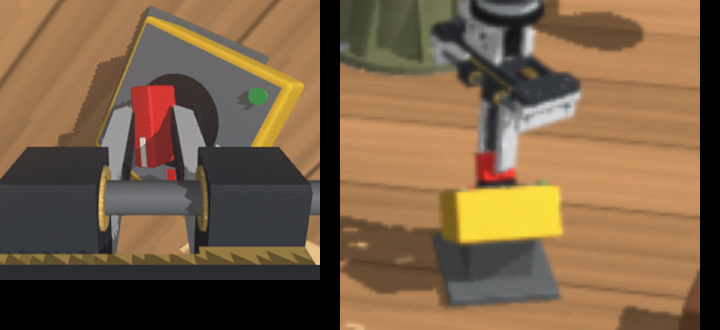

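The bar has followed the jaws round, with its white end near the red tick. I turn a bit further to reach the stop.

{"fn": "apply_moves", "kwargs": {
  "deltas": [
    {"dp": [0, 0, 0], "roll": 0.05, "grip": 1},
    {"dp": [0, 0, 0], "roll": 0.05, "grip": 1}
  ]
}}

```text
time_s: 20.38
ee_pos: [0.5045, 0.1704, 0.1294]
eef_rot: [-1.57, -0.001, 0.581]
force: [-10.1, 1.2, 17.1]
grip_width: 0.0216
```

Run:
```python
from h import *
o=ctrl.get_obs();print({k:np.round(o[k],4).tolist() for k in ("time_s","ee_pos","eef_rot","force","moment","grip_width")})
```

```text
{'time_s': 20.375, 'ee_pos': [0.5045, 0.1704, 0.1294], 'eef_rot': [-1.5695, -0.0006, 0.5812], 'force': [-10.1437, 1.173, 17.0728], 'moment': [0.5405, 1.4729, 0.4358], 'grip_width': 0.0216}
```

{"fn": "apply_moves", "kwargs": {
  "deltas": [
    {"dp": [0, 0, 0], "roll": 0.07, "grip": 1},
    {"dp": [0, 0, 0], "roll": 0.07, "grip": 1}
  ],
  "newtons": 40
}}

```text
time_s: 20.62
ee_pos: [0.5045, 0.171, 0.1295]
eef_rot: [-1.569, -0.001, 0.442]
force: [-10.6, 7.3, 16.5]
grip_width: 0.0214
```

Run:
```python
from h import *
o=ctrl.get_obs();print({k:np.round(o[k],4).tolist() for k in ("time_s","ee_pos","eef_rot","force","moment","grip_width")})
a=imaging.camera("wrist")[120:320,160:480];cv2.imwrite("pics/m8.png",cv2.resize(a,None,fx=2,fy=2))
sw=[.5353,.179,.288]
for ph in (1.0,1.15):
    b=np.cos(ph)*E1-np.sin(ph)*Y;t=np.cross(N,b)
    print(ph,[np.round((proj("wrist",W(sw,PC+.039*N+.023*i*b+.007*j*t))-[160,120])*2).tolist() for i,j in ((1,1),(1,-1),(-1,-1),(-1,1))])
```

```text
{'time_s': 20.625, 'ee_pos': [0.5045, 0.171, 0.1295], 'eef_rot': [-1.5687, -0.0011, 0.4417], 'force': [-10.5958, 7.2583, 16.4724], 'moment': [1.7356, 1.5762, 1.3687], 'grip_width': 0.0214}
1.0 [[328.0, 335.0], [289.0, 342.0], [240.0, 187.0], [276.0, 173.0]]
1.15 [[319.0, 339.0], [279.0, 339.0], [248.0, 181.0], [286.0, 174.0]]
```

View pics/m8.png

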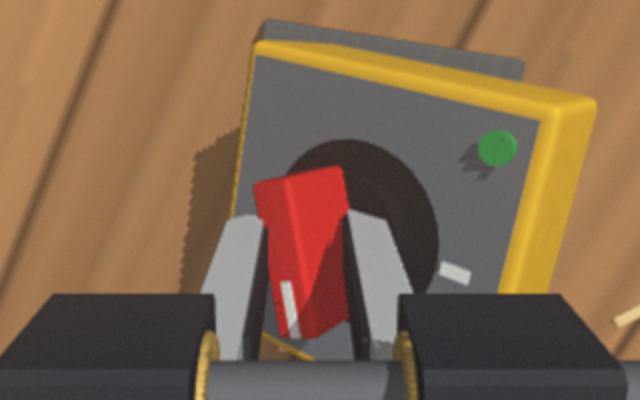

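The bar's top corners, (253,183) and (287,173), match the prediction for 1.15 rad, (248,181) and (286,174). The moment jumped to 1.37 N m, so the knob is at its stop. I hold there, then release upward.

{"fn": "apply_moves", "kwargs": {
  "deltas": [
    {"dp": [0, 0, 0], "roll": 0, "grip": 1},
    {"dp": [0, 0, 0], "roll": 0, "grip": 1},
    {"dp": [0, 0, 0], "roll": 0, "grip": 1},
    {"dp": [0, 0, 0], "roll": 0, "grip": 1},
    {"dp": [0, 0, 0], "roll": 0, "grip": 1},
    {"dp": [0, 0, 0], "roll": 0, "grip": 1},
    {"dp": [0, -0.006, 0], "roll": 0, "grip": -0.1},
    {"dp": [0, -0.02, 0], "roll": 0, "grip": -0.1},
    {"dp": [0, -0.04, 0], "roll": 0, "grip": -0.1},
    {"dp": [0, -0.05, 0], "roll": 0, "grip": -0.1}
  ]
}}

```text
time_s: 21.92
ee_pos: [0.5043, 0.1697, 0.2447]
eef_rot: [-1.57, 0.002, 0.442]
force: [0.7, 0.2, -0.2]
grip_width: 0.0514
```

{"fn": "apply_moves", "kwargs": {
  "deltas": [
    {"dp": [0, -0.04, 0], "roll": 0, "grip": -0.1},
    {"dp": [-0.03, 0, -0.03], "roll": 0, "grip": -0.1},
    {"dp": [-0.03, 0, -0.03], "roll": 0, "grip": -0.1},
    {"dp": [0, 0, 0], "roll": 0, "grip": -0.1}
  ]
}}

```text
time_s: 22.42
ee_pos: [0.4758, 0.0882, 0.2845]
eef_rot: [-1.571, -0.0, 0.44]
force: [0.5, -0.7, -0.3]
grip_width: 0.0518
```

Run:
```python
from h import *
o=ctrl.get_obs();print({k:np.round(o[k],4).tolist() for k in ("time_s","ee_pos","eef_rot","force","grip_width")})
a=imaging.camera("wrist");b=imaging.camera("scene")
v=np.zeros((400,800,3),np.uint8);v[:200,:320]=cv2.resize(a,(320,200));v[200:,:320]=cv2.resize(imaging.camera("top"),(320,200));v[:400,320:]=cv2.resize(b[150:300,230:410],(480,400));cv2.imwrite("pics/m9.png",v)
```

```text
{'time_s': 22.425, 'ee_pos': [0.4758, 0.0882, 0.2845], 'eef_rot': [-1.5706, -0.0004, 0.4398], 'force': [0.4891, -0.6862, -0.2674], 'grip_width': 0.0518}
```

View pics/m9.png

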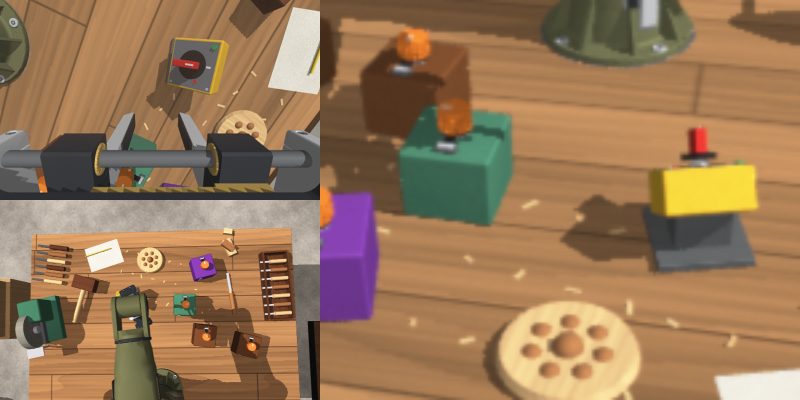

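The cap sits closed on the green neck (scene crop ~(453,117)). The knob is back at rest, pointing up the slope (wrist crop ~(186,64)), and stands out again. The mallet, gouge and plaque have not moved and the robot is clear.

```bash
python3 -c "
from station import ctrl
print(ctrl.hand_in())"
```

```text
the job is handed in; nothing more can be done
None
```

The job is done and handed in at about 22.4 s of robot time; no verdict was reported.

- **Cap:** I swung the orange cap over onto the green tank's neck. The fingertip height (0.137 m against the expected 0.138 m) and a 33 N press showed it seated. I then screwed it clockwise through about 1.3 rad to its stop. After letting go and gripping it again, it resisted at once with 1.5 N m, so it was tight.
- **Switch:** I pushed the knob in about 8 mm to its hard stop, turned it clockwise to its stop at 1.15 rad, held it there about 1.1 s, and let go. At the stop, the bar's position in the image matched the prediction and the torque rose sharply.
- **Last look:** The cap is closed and the knob is back at rest and standing out. The gouge, mallet and plaque lie where they were. The robot is clear, with contact forces near zero.
- **Disagreements:** The top and wrist cameras differed by about 6 mm on the neck's position. Once the cap was shut, its measured centre was about 2–3 mm off in y, and I shifted the grip by 3 mm to suit. The panel corners in the wrist view fitted only to about 4 px, but the knob grip came out centred.

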